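# Fit the filter cartridge past the sprung dust flap

### The arm

A 7-joint arm with a two-finger parallel gripper is mounted at the origin on a cart in front of the work surface, level with it; the furniture and walls round the work are solid. World frame = base frame: x ahead of the robot, y to its left, z up, the work surface at z = 0. Lengths are in m, angles in degrees, forces in N, time in s.
With the tool pointing down it reaches from about 0.35 to 0.9 m from the base axis. Payload 19.9 kg.
Tool frame: the origin (TCP) lies at the very end of the fingers, on their centre line; the grasp point (between the pads) lies 19 mm behind it; z points along the fingers, y is the line along which they close (so a half turn about z gives the same grasp; the last joint's range is limited). The gripper opens to 85 mm and grips with 20 to 120 N. Pads are 22 mm wide; open, the fingers measure 114 mm over their backs; the gripper's body (76 mm by 85 mm) begins 54 mm behind the grasp point. The pads swing forward as they close: fully open they stand 13 mm farther back than shut.
Start: joints at [-72.737, 23.915, -0.59, 92.452, 0.269, 63.638, -3.037], TCP at [0.21, 0.589, 0.231] pointing down, gripper open.
Joint ranges: [-161.28, 161.28], [-22.2, 115.67], [-73.04, 71.86], [3.21, 147.25], [-68.34, 248.33], [10.77, 114.83], [-161.83, 161.83]. Speed limits (degrees/s): [108.29, 108.29, 136.94, 136.94, 172.46, 172.46, 172.46].

### API

Orientations are given as a 3x3 rotation matrix whose columns are the frame's x, y, z axes.
In Python, from rig import arm, viewer gives the robot as it stands. The module is installed in compiled form; this text tells all that it offers.
- The arm moves only by the tool apply_moves, never from a script. Its argument "plan" is a list of rows, each a list of 3 entries, a list of its own where there are three numbers: the shift along the world's x, y, z in units of 50 mm (1.0 is 50 mm), then the turn, a rotation vector about the world's x, y, z in units of 6 degrees (1.0 is 6 degrees), then the finger opening in mm, from 0 to 85.4. In form: [[[tx, ty, tz], [wx, wy, wz], grip], ...]. A call has exactly 8 rows; each row is the pose to reach, as a shift and turn from the pose commanded when the call began; what a row does not reach only later rows make up. A row lasts 1/10 s, in which the tool goes at most 50 mm and 8.59 degrees, less where a joint would pass 70% of its speed; a pose out of reach is approached as far as the arm can. A call with a gripper value outside its range is refused whole. The fingers move at their own pace and stop on an object; "newtons" is the grip in N (left out, the last holds). Time passes only in rows, so rows that repeat a pose let the fingers close, or fill a call up. It gives the time, the measured TCP pose, the force, the opening and the grip force at its end, in the units of the state.
- arm.state(): the state, without advancing time (a new reading comes with each control period).
- viewer.camera(name): name is "scene" or "side" or "wrist"; returns (picture, depth): 384x512x3 uint8, blue, green, red; 384x512 float32, m along the optical axis (not along the pixel's ray), 0 where there is no reading.
- viewer.camera_params(name): a dict with "fx", "fy", "cx", "cy" (pixels), "k1" (the pictures are not rectified: a ray, as slopes to the right and down, at radius r is drawn at 1 + k1 r^2 times it, then the intrinsics apply), "rvec" (rotation vector, rad) and "tvec" (3), from world to camera coordinates, as OpenCV has them. Camera axes: x right, y down, z forward; pixel columns grow to the right and rows downward; lengths in m; the calibration is good to about 2 mm. A picture is of the moment at which its call begins: read the wrist's pose just before it. camera_params takes no time and is no camera call; for the wrist camera it gives the pose at the moment of the call.
- arm.hand_in(): hands the job in; it is judged then, once.
The state is a dict: "time": time; "qpos": joint angles; "joint_vel": joint speeds; "tau": joint torques, N m; "tool_pos": TCP position; "tcp_rot": TCP orientation; "force": force on the tool from outside, world axes, zero at the start; "torque": the same for the moment, N m; "width": opening from 0.0 (shut) to 1.0 (fully open); "grasp_force": force on a finger pad.
Only numpy, scipy, OpenCV 4.12 (cv2) and the standard library are available. Lean on these libraries where they do the work, as an engineer would, in place of code of your own. Each camera call takes 0.05 s, during which the arm holds its last target. There are 200 camera calls.

### The job

Fit the white filter cartridge into the countertop water-filter housing: push it upright, foot first, down through the sprung dust flap, with its pull tab on the slit side away from the flap's hinge. Press it slowly and gently all the way home, feeling for the bottom (how deep that is differs a little from unit to unit), so that it holds the valve at the bottom down and the flap springs shut behind it with only the tab standing out. Then let go, and leave the other things on the worktop where they stand.

Things in the scene. Friction and masses are not known exactly. Their poses are not given: they have to be found in the camera images.
- cartridge: White filter cartridge, 0.11 to 0.21 kg, upright on the worktop. Body 28 (x) x 60 (y) x 60 (z) mm with a grey band, edges rounded 4 mm. Upright pull tab 10 (x) x 32 (y) mm on its top, z = 60 to 143 mm, flush with the body's +x face (tab centre x = +9 mm). Origin: centre of its underside. Grip it by the upper 40 mm of the tab, across 10 or 32 mm; that part stays outside.
- tab_top (a point): Centre of the top end of the pull tab, 143 mm above the cartridge's underside.
- housing: White water-filter housing fixed to the worktop, 78 (x) x 98 (y) mm on a grey base plate 88 x 108 mm, 120 mm high; a small steel spout on its front (-x) reaches 84 mm from the centre, 60 to 96 mm high. Origin: centre of its underside, z up. The mouth in its top spans x = -21 to +21, y = -33 to +33 mm. It and the cartridge must not push on each other with over 25 N (contact forces added up, pads and flap included).
- mouth (a point): Point in the plane of the housing's top (z = 120 mm) over the middle of the well, at x = +5.5 mm, y = 0 of the housing: here the centre of the cartridge's underside enters, its axes parallel to the housing's. Its front side slopes in from 37 to 48 mm down; below that the well spans x = -10 to +21 mm.
- pads (a point): Middle between two sprung rubber side pads in the well, 60 mm below point mouth (hidden). The foot has to spread them, so go slowly there; from there down they drag on the cartridge with about 3 to 8 N while it moves (1 to 3 N once the hand has stopped), so it does not drop home by itself.
- bottom (a point): Nominal place of the cartridge's underside when home, 97 mm below point mouth (hidden). The true bottom, a rubber buffer that yields about 1 mm per 5 N, lies up to 6 mm higher or lower from start to start and is not measured: feel for it. A rise of 4 to 8 N above the drag of the pads means fully home.
- flap (a joint): Grey dust flap in the mouth, 27 (x) x 62 x 4 mm, level with the top. Hinged along y at the front edge (x = -21 mm, spout side), swings down into the mouth; a 15 mm slit stays open at the far side for the tab. Rad: 0 shut, about 1.1 leaning on the cartridge, stop 1.4. Spring: 1.5 N at its tip when shut, 4 N at 1.1. It can shut once the top of the cartridge's body is 30 mm below the mouth.
- valve (a joint): Steel valve pin, 10 mm thick, that stands up 6 mm from the buffer at the bottom of the well (hidden). Value in m: 0 up, about 0.006 held down flush by a cartridge that is fully home; its spring is below 1 N.
- mug: Dark mug, 90 x 107 x 85 mm, a bystander near the middle of the worktop. Origin: centre of its underside.
- salt_shaker: Salt shaker, 44 mm wide and 90 mm high, a bystander near the front middle. Origin: centre of its underside.
- sugar_tin: Black sheet-steel sugar tin with a strap handle on its lid, 113 x 108 x 166 mm, a bystander on the left. Origin: centre of its underside.
- spice: Spice jar with a green cap, 46 mm wide and 106 mm high, a bystander on the right. Origin: centre of its underside.

How it is judged (in metres and radians):
On the way:
1. The cartridge's foot is at least 10 mm inside the mouth and holds the flap open by more than 0.6 rad (value of joint flap above 0.6 rad and z of cartridge in the frame of housing between 0.055 and 0.11 m and horizontal distance between cartridge and mouth below 0.012 m), for 0.2 s.
At the end, for the whole second after the job is handed in: The cartridge stands in the well within 7 mm of its centre line, upright and square to the housing (within 0.08 and 0.12 rad), tab on the far side, at rest and let go; the valve pin is held down by more than 4.5 mm; the flap has sprung shut (under 0.1 rad) (value of joint valve above 0.0045 m and value of joint flap below 0.1 rad and horizontal distance between cartridge and mouth below 0.007 m and angle between cartridge's own z axis and vertical below 0.08 rad and angle between the x axis of cartridge and the x axis of housing, either way round below 0.12 rad and x of tab_top in the frame of housing above 0.008 m and linear speed of cartridge below 0.01 m/s); the robot touches nothing.
It fails at once if The cartridge and the housing (with flap and well) push on each other with more than 25 N (contact force between cartridge and housing above 25 N).
It fails at once if The hand presses on the housing or its flap with more than 10 N (contact force between the arm and housing above 10 N).
It fails at once if The mug, salt shaker, sugar tin or spice jar is shifted by more than 30 mm or tipped (distance of any of mug, salt_shaker, sugar_tin, spice from where it was at the start of the episode above 0.03 m or angle between any of mug, salt_shaker, sugar_tin, spice's own z axis and vertical above 0.4 rad).
It also fails if it takes over 54 s, if anything falls off the work surface, if the arm or the gripper's body presses on something with over 40 N, if the wrist force passes 120 N, or if a joint passes its speed limit or range.

## Working session

There is one attempt and no reset: what is moved stays moved. The work goes in short steps, Python scripts to look and compute and a tool call to move; the robot and the scene stay as the last step left them, time stands still between calls to the robot, and variables do not carry over. Pictures are saved under pics/ and viewed, at most 10 in all, crops included, and the job is handed in when it is done.

Besides the shell and the picture viewer there is one more tool, called after "Request:" as name(argument=value, ...) on one line, values as JSON. apply_moves: Moves the arm, as the interface text tells. Its arguments: {"type":"object","properties":{"plan":{"type":"array"},"newtons":{"type":"number"}},"required":["plan"]}

```bash
mkdir -p pics; cat > h.py <<'E'
import numpy as np, cv2
from rig import arm, viewer
def cam(n):
    p=viewer.camera_params(n); b,d=viewer.camera(n)
    R=cv2.Rodrigues(np.array(p['rvec'],float))[0]; t=np.array(p['tvec'],float).ravel()
    return b,d,p,R,t
def rays(p,uv):
    uv=np.atleast_2d(uv).astype(float)
    x=(uv-[p['cx'],p['cy']])/[p['fx'],p['fy']]; y=x.copy()
    for _ in range(10): y=x/(1+p['k1']*(y**2).sum(1,keepdims=True))
    return np.c_[y,np.ones(len(y))]
def cloud(b,d,p,R,t):
    h,w=d.shape; uv=np.stack(np.meshgrid(np.arange(w),np.arange(h)),-1).reshape(-1,2)
    P=rays(p,uv)*d.reshape(-1,1)
    return ((P-t)@R).reshape(h,w,3)
def plane(p,R,t,uv,z):
    r=rays(p,uv)@R; c=-R.T@t
    return c+r*((z-c[2])/r[:,2:3])
E
python3 - <<'E'
from h import *
s=arm.state(); print({k:np.round(v,3) for k,v in s.items()})
ims=[]
for n in('scene','side'):
    b,d,p,R,t=cam(n); np.savez(n,b=b,d=d,R=R,t=t,**{k:p[k] for k in('fx','fy','cx','cy','k1')}); 
    print(n,-R.T@t, R[2]); cv2.imwrite(f'pics/{n}.png',b)
E
```

```text
{'time': np.float64(0.0), 'qpos': array([-72.736,  23.948,  -0.589,  92.486,   0.269,  63.639,  -3.036]), 'joint_vel': array([ 0.026, -0.05 , -0.055, -0.061,  0.084, -0.01 , -0.032]), 'tau': array([ 1.0000e-03, -8.6443e+01,  6.7900e-01, -4.3491e+01,  1.9000e-02,
        7.0000e-03,  0.0000e+00]), 'tool_pos': array([0.21 , 0.588, 0.231]), 'tcp_rot': array([[-0.942,  0.336, -0.   ],
       [ 0.336,  0.942, -0.001],
       [-0.   , -0.001, -1.   ]]), 'force': array([ 0.697, -1.57 ,  0.165]), 'torque': array([ 0.009,  0.   , -0.003]), 'grasp_force': np.float64(0.0), 'width': np.float64(1.002)}
scene [-0.59430908  0.63271034  1.02914443] [ 0.69395564 -0.41301548 -0.58978282]
side [ 0.07246102 -0.40149697  1.10706625] [ 0.33972349  0.34339183 -0.87559694]
```

View pics/scene.png

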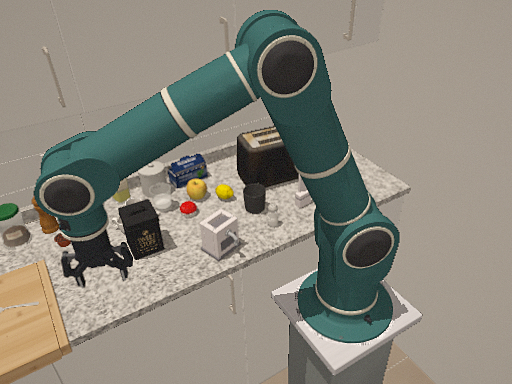

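View pics/side.png

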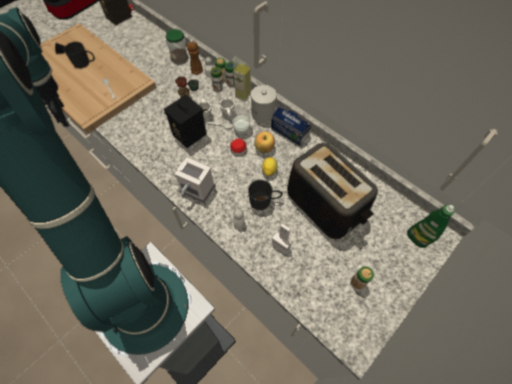

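The scene view shows the housing at about (220,235), partly hidden cartridge at (303,197). The side view shows the housing at (195,178), cartridge at (283,237), mug (260,194), salt (239,218), tin (186,120) and spice (363,277).

```bash
python3 - <<'E'
from h import *
z=np.load('side.npz'); p={k:float(z[k]) for k in('fx','fy','cx','cy','k1')}
b=z['b'];C=cloud(b,z['d'],p,z['R'],z['t'])
def box(n,u0,u1,v0,v1,lo,hi):
    Q=C[v0:v1,u0:u1].reshape(-1,3); Q=Q[(Q[:,2]>lo)&(Q[:,2]<hi)]
    if len(Q)<4: print(n,len(Q));return
    r=cv2.minAreaRect((Q[:,:2]*1000).astype(np.float32)); print(n,len(Q),np.round(r[0]),np.round(r[1]),round(r[2],1),'zmed',np.median(Q[:,2]).round(4),Q.mean(0).round(3))
box('table',270,300,265,280,-.05,.05)
box('hous top',165,225,145,215,.112,.13)
box('hous all',165,225,145,215,.02,.13)
box('spout',165,225,145,215,.05,.1)
box('tab',268,298,218,260,.125,.16)
box('body top',268,298,218,260,.05,.068)
box('cart',268,298,218,260,.02,.16)
box('mug',243,275,178,215,.02,.1);box('salt',228,250,208,235,.02,.1);box('tin',160,210,90,150,.02,.18);box('spice',345,380,255,295,.02,.12);
box('toaster',285,375,140,240,.02,.4)
cr=lambda u,v:cv2.resize(b[v:v+75,u:u+100],None,fx=4,fy=4,interpolation=cv2.INTER_CUBIC)
y=np.load('scene.npz')['b']; cr2=lambda u,v:cv2.resize(y[v:v+75,u:u+100],None,fx=4,fy=4,interpolation=cv2.INTER_CUBIC)
cv2.imwrite('pics/c.png',np.vstack([np.hstack([cr(145,140),cr(235,200)]),np.hstack([cr2(175,195),cr2(260,160)])]))
E
```

```text
table 446 [ 383. -241.] [49. 96.] 43.5 zmed -0.0004 [ 0.383 -0.24  -0.   ]
hous top 536 [399. 200.] [ 79. 100.] 16.2 zmed 0.1193 [0.396 0.198 0.119]
hous all 1088 [378. 194.] [123. 102.] 16.5 zmed 0.1105 [0.39  0.187 0.096]
spout 325 [379. 192.] [123.  97.] 15.9 zmed 0.0817 [0.379 0.176 0.079]
tab 50 [ 448. -171.] [11. 30.] 5.4 zmed 0.1412 [ 0.447 -0.171  0.139]
body top 149 [ 441. -172.] [30. 59.] 8.3 zmed 0.0585 [ 0.438 -0.173  0.059]
cart 338 [ 440. -172.] [31. 60.] 10.2 zmed 0.06 [ 0.439 -0.174  0.074]
mug 470 [491.   1.] [ 84. 139.] 76.9 zmed 0.0593 [ 0.519 -0.003  0.058]
salt 177 [401. -15.] [34. 39.] 77.9 zmed 0.0656 [ 0.398 -0.017  0.063]
tin 1573 [600. 457.] [290. 150.] 41.9 zmed 0.1215 [0.55  0.404 0.105]
spice 352 [ 514. -429.] [45. 44.] 39.7 zmed 0.1013 [ 0.507 -0.429  0.085]
toaster 6347 [ 707. -166.] [466. 302.] 31.5 zmed 0.1667 [ 0.666 -0.186  0.142]
```

View pics/c.png

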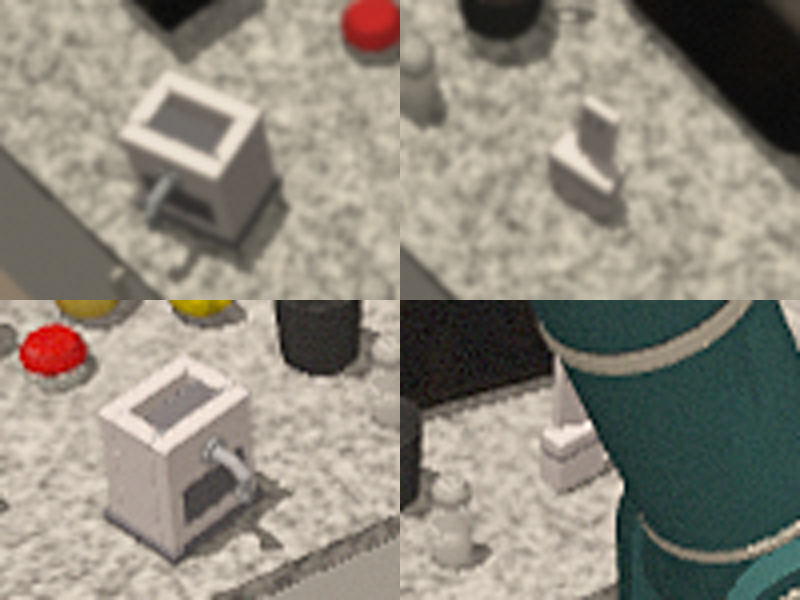

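Request:
apply_moves(plan=[[[0.4, -0.8, 0.2], [0, 0, -1], 85], [[0.8, -1.7, 0.4], [0, 0, -2.2], 85], [[1.3, -2.6, 0.6], [0, 0, -3.4], 85], [[1.8, -3.5, 0.8], [0, 0, -4.6], 85], [[2.2, -4.4, 1.0], [0, 0, -5.8], 85], [[2.6, -5.3, 1.2], [0, 0, -7], 85], [[3.0, -6.2, 1.4], [0, 0, -8], 85], [[3.4, -7.0, 1.4], [0, 0, -9], 85]])

```text
time: 0.9
tool_pos: [0.3804, 0.2373, 0.3022]
tcp_rot: [[-0.278, 0.961, 0.001], [0.961, 0.278, 0.001], [0.001, 0.001, -1.0]]
force: [0.9, 0.4, -0.4]
width: 0.992
grasp_force: 0.0
```

```bash
python3 - <<'E'
from h import *
s=arm.state(); print(s['time'],s['tool_pos'],s['tcp_rot'])
b,d,p,R,t=cam('wrist'); np.savez('w1',b=b,d=d,R=R,t=t,**{k:p[k] for k in('fx','fy','cx','cy','k1')})
cv2.imwrite('pics/w1.png',b); print(-R.T@t,R[2])
C=cloud(b,d,p,R,t); m=(C[...,2]>.112)&(C[...,2]<.127)&(d>0)
Q=C[m]; print(len(Q),np.median(Q[:,2]),cv2.minAreaRect((Q[:,:2]*1000).astype(np.float32)))
E
```

```text
0.9 [0.38036961 0.23733544 0.3022448 ] [[-2.77787946e-01  9.60642056e-01  8.35501284e-04]
 [ 9.60641839e-01  2.77786718e-01  1.34010015e-03]
 [ 1.05526540e-03  1.17488116e-03 -9.99998753e-01]]
[0.36201894 0.30338332 0.44386349] [ 0.07746323 -0.25924949 -0.96269889]
4687 0.11856828403423358 ((318.63909912109375, 172.18228149414062), (665.1697387695312, 188.42860412597656), 42.37158966064453)
```

View pics/w1.png

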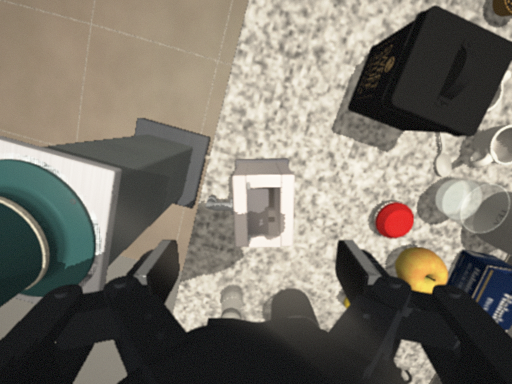

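The wrist view shows the housing top at about (233–294, 172–248), with the spout on the left, toward the robot.

```bash
python3 - <<'E'
from h import *
z=np.load('w1.npz'); p={k:float(z[k]) for k in('fx','fy','cx','cy','k1')}
b=z['b'];R,t=z['R'],z['t'];C=cloud(b,z['d'],p,R,t)
m=np.zeros(b.shape[:2],bool); m[150:262,222:305]=1
m&=(abs(C[...,2]-.1185)<.008)&(z['d']>0)
def rect(m,zz=.12):
    cs,_=cv2.findContours(m.astype(np.uint8),cv2.RETR_EXTERNAL,cv2.CHAIN_APPROX_NONE); c=max(cs,key=cv2.contourArea)
    return cv2.minAreaRect((plane(p,R,t,c.reshape(-1,2),zz)[:,:2]*1000).astype(np.float32))
print('depth',rect(m),cv2.minAreaRect((C[m][:,:2]*1000).astype(np.float32)))
k=b.min(2)
w=m&(k>150); print('white',rect(w))
# mouth hole: not white inside hull
g=np.zeros_like(m,np.uint8);cs,_=cv2.findContours(w.astype(np.uint8),cv2.RETR_EXTERNAL,cv2.CHAIN_APPROX_NONE)
cv2.drawContours(g,[max(cs,key=cv2.contourArea)],-1,1,-1)
hole=cv2.morphologyEx(((g>0)&(k<150)).astype(np.uint8),cv2.MORPH_OPEN,np.ones((3,3)))
print('hole',rect(hole))
E
```

```text
depth ((401.09527587890625, 200.22947692871094), (75.78800964355469, 98.95791625976562), 17.03229331970215) ((401.5632629394531, 199.1055908203125), (76.8060073852539, 98.56163024902344), 17.133089065551758)
white ((401.2276306152344, 200.51910400390625), (75.34741973876953, 99.10132598876953), 18.18434715270996)Traceback (most recent call last):
  File "<stdin>", line 16, in <module>
  File "<stdin>", line 7, in rect
ValueError: max() iterable argument is empty
```

Request:
apply_moves(plan=[[[0.2, -0.9, 0], [0, 0, 0], 85], [[0.4, -1.8, 0], [0, 0, 0], 85], [[0.5, -2.7, 0], [0, 0, -0.3], 85], [[0.7, -3.6, 0], [0, 0, -0.6], 85], [[0.9, -4.5, 0], [0, 0, -0.9], 85], [[1.1, -5.4, 0], [0, 0, -1.2], 85], [[1.2, -6.2, 0], [0, 0, -1.2], 85], [[1.3, -7.0, 0], [0, 0, -1.2], 85]])

```text
time: 1.75
tool_pos: [0.4447, -0.1127, 0.3013]
tcp_rot: [[-0.159, 0.987, 0.0], [0.987, 0.159, 0.0], [0.0, 0.0, -1.0]]
force: [0.8, 0.0, -0.8]
width: 0.996
grasp_force: 0.0
```

```bash
python3 - <<'E'
from h import *
s=arm.state(); print(s['time'],s['tool_pos'],s['tcp_rot'])
b,d,p,R,t=cam('wrist'); np.savez('w2',b=b,d=d,R=R,t=t,**{k:p[k] for k in('fx','fy','cx','cy','k1')})
cv2.imwrite('pics/w2.png',b); C=cloud(b,d,p,R,t)
near=(abs(C[...,0]-.44)<.06)&(abs(C[...,1]+.172)<.06)&(d>0)
for lo,hi in((.13,.155),(.05,.068),(.03,.155)):
    Q=C[near&(C[...,2]>lo)&(C[...,2]<hi)]; print(lo,len(Q),np.median(Q[:,2]),cv2.minAreaRect((Q[:,:2]*1000).astype(np.float32)))
E
```

```text
1.75 [ 0.44465263 -0.11268431  0.30126591] [[-1.59088047e-01  9.87264395e-01  8.97875058e-05]
 [ 9.87264394e-01  1.59088036e-01  1.15935575e-04]
 [ 1.00174947e-04  1.07087972e-04 -9.99999989e-01]]
0.13 220 0.14127576521535185 ((451.62579345703125, -171.4785614013672), (10.034704208374023, 31.717618942260742), 9.128339767456055)
0.05 510 0.058580489244771425 ((442.5917663574219, -172.26651000976562), (26.771207809448242, 59.117950439453125), 4.809917449951172)
0.03 890 0.05925951406857602 ((443.4078063964844, -171.87486267089844), (28.23094367980957, 59.361209869384766), 5.883795261383057)
```

View pics/w2.png

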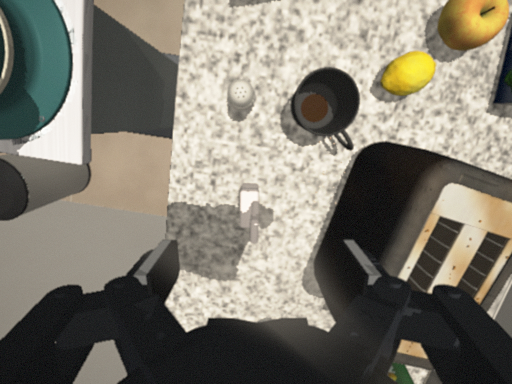

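The wrist view shows the tab at about (254,220), body at (249,197); the mug (327,100) and salt (240,95) are clear. The toaster is to the right, so I check its clearance.

```bash
python3 - <<'E'
from h import *
for f in('w2','side'):
    z=np.load(f+'.npz'); p={k:float(z[k]) for k in('fx','fy','cx','cy','k1')}
    C=cloud(z['b'],z['d'],p,z['R'],z['t']); C=C[z['d']>0]
    Q=C[(abs(C[:,1]+.172)<.06)&(C[:,0]>.48)&(C[:,0]<.7)&(C[:,2]>.02)&(C[:,2]<.26)]
    print(f,len(Q),np.percentile(Q[:,0],[0,1,5,50]),Q[:,2].max(), Q[Q[:,2]>.15][:,0].min())
E
```

```text
w2 8960 [0.57591287 0.57795473 0.58294007 0.61058154] 0.1905292656214702 0.5891866392936388
side 1908 [0.57357548 0.57557934 0.5783291  0.59731499] 0.19290834362101988 0.578484746827665
```

Request:
apply_moves(plan=[[[0.05, -0.6, -0.5], [0, 0, -0.2], 50], [[0.1, -1.1, -1.0], [0, 0, -0.4], 50], [[0.13, -1.18, -1.6], [0, 0, -0.5], 50], [[0.13, -1.18, -2.0], [0, 0, -0.5], 50], [[0.13, -1.18, -2.4], [0, 0, -0.5], 50], [[0.13, -1.18, -2.7], [0, 0, -0.5], 50], [[0.13, -1.18, -2.7], [0, 0, -0.5], 50], [[0.13, -1.18, -2.7], [0, 0, -0.5], 50]])

```text
time: 2.6
tool_pos: [0.4513, -0.17, 0.1665]
tcp_rot: [[-0.107, 0.994, -0.0], [0.994, 0.107, -0.0], [-0.0, -0.001, -1.0]]
force: [0.0, -0.0, -0.0]
width: 0.586
grasp_force: 0.0
```

Request:
apply_moves(plan=[[[0, -0.03, -0.4], [0, 0, 0], 50], [[0, -0.03, -0.8], [0, 0, 0], 50], [[0, -0.03, -1.06], [0, 0, 0], 50], [[0, -0.03, -1.06], [0, 0, 0], 30], [[0, -0.03, -1.06], [0, 0, 0], 16], [[0, -0.03, -1.06], [0, 0, 0], 5], [[0, -0.03, -1.06], [0, 0, 0], 5], [[0, -0.03, -1.06], [0, 0, 0], 5]], newtons=60)

```text
time: 3.4
tool_pos: [0.4517, -0.1717, 0.1143]
tcp_rot: [[-0.107, 0.994, 0.001], [0.994, 0.107, 0.0], [-0.0, 0.001, -1.0]]
force: [-2.9, -1.0, 6.9]
width: 0.107
grasp_force: 58.7
```

Request:
apply_moves(plan=[[[0, 0, 0], [0, 0, 0], 5], [[0, 0, 0], [0, 0, 0], 5], [[0, 0, 0.1], [0, 0, 0], 5], [[0, 0, 0.3], [0, 0, 0], 5], [[0, 0, 0.6], [0, 0, 0], 5], [[0, 0, 1.0], [0, 0, 0], 5], [[0, 0, 1.4], [0, 0, 0], 5], [[0, 0, 1.6], [0, 0, 0], 5]])

```text
time: 4.2
tool_pos: [0.452, -0.1717, 0.1954]
tcp_rot: [[-0.107, 0.994, 0.002], [0.994, 0.107, -0.0], [-0.0, 0.002, -1.0]]
force: [-0.4, 0.3, -0.8]
width: 0.104
grasp_force: 58.5
```

Request:
apply_moves(plan=[[[0, 0, 0.7], [0, 0, 0], 5], [[0, 0.2, 1.4], [0, 0, 0], 5], [[0, 0.7, 1.8], [0, 0, 0.2], 5], [[-0.1, 1.4, 1.8], [0, 0, 0.5], 5], [[-0.2, 2.1, 1.8], [0, 0, 0.8], 5], [[-0.3, 2.8, 1.8], [0, 0, 1.0], 5], [[-0.4, 3.5, 1.8], [0, 0, 1.2], 5], [[-0.5, 4.2, 1.8], [0, 0, 1.4], 5]])

```text
time: 5.0
tool_pos: [0.4259, 0.0398, 0.2837]
tcp_rot: [[-0.252, 0.968, 0.001], [0.968, 0.252, 0.0], [0.0, 0.001, -1.0]]
force: [0.8, -0.8, -1.6]
width: 0.11
grasp_force: 58.6
```

Request:
apply_moves(plan=[[[0, 0.7, 0], [0, 0, 0.1], 5], [[0, 1.4, 0], [0, 0, 0.2], 5], [[-0.1, 2.0, 0], [0, 0, 0.3], 5], [[-0.2, 2.5, 0], [0, 0, 0.4], 5], [[-0.22, 2.9, 0], [0, 0, 0.4], 5], [[-0.24, 3.2, 0], [0, 0, 0.4], 5], [[-0.24, 3.32, 0], [0, 0, 0.4], 5], [[-0.24, 3.32, 0], [0, 0, 0.4], 5]])

```text
time: 5.8
tool_pos: [0.4144, 0.2046, 0.2832]
tcp_rot: [[-0.292, 0.956, -0.0], [0.956, 0.292, -0.0], [-0.0, -0.0, -1.0]]
force: [-0.3, 0.0, -1.8]
width: 0.109
grasp_force: 58.7
```

```bash
python3 - <<'E'
from h import *
s=arm.state(); print(s['time'],s['tool_pos'],s['tcp_rot'],s['force'])
b,d,p,R,t=cam('wrist'); np.savez('w3',b=b,d=d,R=R,t=t,**{k:p[k] for k in('fx','fy','cx','cy','k1')})
y=cam('side'); z=cam('scene')
cv2.imwrite('pics/w3.png',np.hstack([b[100:,100:400],cv2.resize(y[0][125:220,145:245],None,fx=3,fy=3)[:284],cv2.resize(z[0][170:265,180:245],None,fx=3,fy=3)[:284]]))
C=cloud(b,d,p,R,t)
near=(abs(C[...,0]-.40)<.07)&(abs(C[...,1]-.2)<.07)&(d>0)
for lo,hi in((.10,.127),(.22,.25),):
    Q=C[near&(C[...,2]>lo)&(C[...,2]<hi)]; print(lo,len(Q),np.median(Q[:,2]),cv2.minAreaRect((Q[:,:2]*1000).astype(np.float32)))
for q in (y,z):
    C=cloud(*q);near=(abs(C[...,0]-.40)<.07)&(abs(C[...,1]-.2)<.07)
    Q=C[near&(C[...,2]>.228)&(C[...,2]<.242)]; Q2=C[near&(C[...,2]>.112)&(C[...,2]<.127)]
    for A in(Q,Q2): print(len(A),len(A) and (np.median(A[:,2]),cv2.minAreaRect((A[:,:2]*1000).astype(np.float32))))
E
```

```text
5.8 [0.41440834 0.20458466 0.28321192] [[-2.92010957e-01  9.56414969e-01 -9.50352057e-05]
 [ 9.56414904e-01  2.92010896e-01 -4.10772704e-04]
 [-3.65117847e-04 -2.10843217e-04 -9.99999911e-01]] [-0.28832071  0.01778935 -1.83927548]
0.1 3187 0.11868618910448055 ((398.892822265625, 198.74298095703125), (83.18582153320312, 98.4393081665039), 18.02410888671875)
0.22 1643 0.22764420960679269 ((405.7665100097656, 206.17068481445312), (27.98415184020996, 51.01164245605469), 16.99297332763672)
97 (np.float64(0.22981920465312417), ((403.97900390625, 201.21026611328125), (24.414051055908203, 58.63725662231445), 19.193166732788086))
471 (np.float64(0.11928840224257202), ((398.4640808105469, 199.84579467773438), (79.49287414550781, 99.36233520507812), 17.638341903686523))
82 (np.float64(0.23043580037074224), ((403.0712585449219, 203.358154296875), (29.613189697265625, 56.784698486328125), 21.081623077392578))
490 (np.float64(0.11848408508973904), ((398.73370361328125, 198.45101928710938), (80.71749114990234, 104.25005340576172), 17.02153205871582))
```

View pics/w3.png

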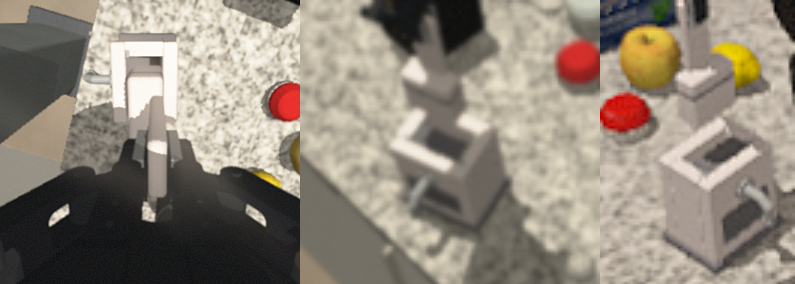

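Request:
apply_moves(plan=[[[0, 0, -0.2], [0, 0, 0], 5], [[0, 0, -0.4], [0, 0, 0], 5], [[0, 0, -0.6], [0, 0, 0], 5], [[0, 0, -0.75], [0, 0, 0], 5], [[0, 0, -0.86], [0, 0, 0], 5], [[0, 0, -0.9], [0, 0, 0], 5], [[0, 0, -0.9], [0, 0, 0], 5], [[0, 0, -0.9], [0, 0, 0], 5]])

```text
time: 6.75
tool_pos: [0.4145, 0.2046, 0.2385]
tcp_rot: [[-0.292, 0.957, 0.0], [0.957, 0.292, 0.0], [0.0, 0.0, -1.0]]
force: [-0.1, -0.4, -1.9]
width: 0.107
grasp_force: 58.7
```

Request:
apply_moves(plan=[[[0, 0, -0.04], [0, 0, 0], 5], [[0, 0, -0.08], [0, 0, 0], 5], [[0, 0, -0.12], [0, 0, 0], 5], [[0, 0, -0.16], [0, 0, 0], 5], [[0, 0, -0.2], [0, 0, 0], 5], [[0, 0, -0.24], [0, 0, 0], 5], [[0, 0, -0.28], [0, 0, 0], 5], [[0, 0, -0.32], [0, 0, 0], 5]])

```text
time: 7.55
tool_pos: [0.4146, 0.2047, 0.2222]
tcp_rot: [[-0.292, 0.957, 0.0], [0.957, 0.292, 0.0], [0.0, 0.001, -1.0]]
force: [0.8, 0.3, 5.8]
width: 0.107
grasp_force: 59.6
```

Request:
apply_moves(plan=[[[0, 0, -0.04], [0, 0, 0], 5], [[0, 0, -0.08], [0, 0, 0], 5], [[0, 0, -0.12], [0, 0, 0], 5], [[0, 0, -0.16], [0, 0, 0], 5], [[0, 0, -0.2], [0, 0, 0], 5], [[0, 0, -0.24], [0, 0, 0], 5], [[0, 0, -0.28], [0, 0, 0], 5], [[0, 0, -0.32], [0, 0, 0], 5]])

```text
time: 8.35
tool_pos: [0.4144, 0.2045, 0.206]
tcp_rot: [[-0.292, 0.957, 0.0], [0.957, 0.292, -0.0], [-0.0, 0.0, -1.0]]
force: [3.2, 1.1, 0.9]
width: 0.103
grasp_force: 59.1
```

```bash
python3 - <<'E'
from h import *
s=arm.state(); print(s['force'],s['torque'])
E
```

```text
[3.15768318 1.10307681 0.85216674] [ 0.28903434 -1.08054865  0.02164851]
```

Request:
apply_moves(plan=[[[0, 0, -0.03], [0, 0, 0], 5], [[0, 0, -0.06], [0, 0, 0], 5], [[0, 0, -0.09], [0, 0, 0], 5], [[0, 0, -0.12], [0, 0, 0], 5], [[0, 0, -0.15], [0, 0, 0], 5], [[0, 0, -0.18], [0, 0, 0], 5], [[0, 0, -0.21], [0, 0, 0], 5], [[0, 0, -0.24], [0, 0, 0], 5]])

```text
time: 9.15
tool_pos: [0.4143, 0.2046, 0.1941]
tcp_rot: [[-0.292, 0.956, -0.0], [0.956, 0.292, -0.0], [-0.0, -0.0, -1.0]]
force: [3.5, 0.7, 0.9]
width: 0.105
grasp_force: 59.1
```

Request:
apply_moves(plan=[[[0, 0, -0.03], [0, 0, 0], 5], [[0, 0, -0.06], [0, 0, 0], 5], [[0, 0, -0.09], [0, 0, 0], 5], [[0, 0, -0.12], [0, 0, 0], 5], [[0, 0, -0.14], [0, 0, 0], 5], [[0, 0, -0.16], [0, 0, 0], 5], [[0, 0, -0.18], [0, 0, 0], 5], [[0, 0, -0.2], [0, 0, 0], 5]])

```text
time: 9.95
tool_pos: [0.4143, 0.2045, 0.1842]
tcp_rot: [[-0.292, 0.957, -0.0], [0.957, 0.292, -0.0], [-0.0, -0.0, -1.0]]
force: [2.9, 0.5, 1.5]
width: 0.105
grasp_force: 59.1
```

Request:
apply_moves(plan=[[[0, 0, -0.02], [0, 0, 0], 5], [[0, 0, -0.04], [0, 0, 0], 5], [[0, 0, -0.06], [0, 0, 0], 5], [[0, 0, -0.08], [0, 0, 0], 5], [[0, 0, -0.1], [0, 0, 0], 5], [[0, 0, -0.12], [0, 0, 0], 5], [[0, 0, -0.13], [0, 0, 0], 5], [[0, 0, -0.14], [0, 0, 0], 5]])

```text
time: 10.75
tool_pos: [0.4149, 0.2046, 0.1777]
tcp_rot: [[-0.292, 0.957, 0.001], [0.957, 0.292, 0.0], [0.0, 0.001, -1.0]]
force: [3.3, -0.2, 9.6]
width: 0.105
grasp_force: 60.4
```

Request:
apply_moves(plan=[[[0, 0, -0.01], [0, 0, 0], 5], [[0, 0, -0.02], [0, 0, 0], 5], [[0, 0, -0.03], [0, 0, 0], 5], [[0, 0, -0.04], [0, 0, 0], 5], [[0, 0, -0.05], [0, 0, 0], 5], [[0, 0, -0.06], [0, 0, 0], 5], [[0, 0, -0.07], [0, 0, 0], 5], [[0, 0, -0.08], [0, 0, 0], 5]])

```text
time: 11.55
tool_pos: [0.4146, 0.2046, 0.1734]
tcp_rot: [[-0.292, 0.957, 0.0], [0.957, 0.292, 0.0], [0.0, 0.0, -1.0]]
force: [4.6, 0.2, 5.4]
width: 0.109
grasp_force: 59.5
```

Request:
apply_moves(plan=[[[0, 0, -0.02], [0, 0, 0], 5], [[0, 0, -0.04], [0, 0, 0], 5], [[0, 0, -0.06], [0, 0, 0], 5], [[0, 0, -0.08], [0, 0, 0], 5], [[0, 0, -0.1], [0, 0, 0], 5], [[0, 0, -0.12], [0, 0, 0], 5], [[0, 0, -0.14], [0, 0, 0], 5], [[0, 0, -0.16], [0, 0, 0], 5]])

```text
time: 12.35
tool_pos: [0.4143, 0.2045, 0.1651]
tcp_rot: [[-0.292, 0.957, -0.0], [0.957, 0.292, -0.0], [-0.0, -0.0, -1.0]]
force: [3.6, 0.3, 4.8]
width: 0.105
grasp_force: 59.7
```

Request:
apply_moves(plan=[[[0, 0, -0.02], [0, 0, 0], 5], [[0, 0, -0.04], [0, 0, 0], 5], [[0, 0, -0.06], [0, 0, 0], 5], [[0, 0, -0.08], [0, 0, 0], 5], [[0, 0, -0.1], [0, 0, 0], 5], [[0, 0, -0.12], [0, 0, 0], 5], [[0, 0, -0.14], [0, 0, 0], 5], [[0, 0, -0.16], [0, 0, 0], 5]])

```text
time: 13.15
tool_pos: [0.4143, 0.2045, 0.1572]
tcp_rot: [[-0.292, 0.957, -0.0], [0.957, 0.292, -0.0], [-0.0, -0.0, -1.0]]
force: [2.9, 0.6, 4.3]
width: 0.109
grasp_force: 59.7
```

Request:
apply_moves(plan=[[[0, 0, -0.02], [0, 0, 0], 5], [[0, 0, -0.04], [0, 0, 0], 5], [[0, 0, -0.06], [0, 0, 0], 5], [[0, 0, -0.08], [0, 0, 0], 5], [[0, 0, -0.1], [0, 0, 0], 5], [[0, 0, -0.12], [0, 0, 0], 5], [[0, 0, -0.14], [0, 0, 0], 5], [[0, 0, -0.16], [0, 0, 0], 5]])

```text
time: 13.95
tool_pos: [0.4144, 0.2046, 0.1492]
tcp_rot: [[-0.292, 0.957, -0.0], [0.957, 0.292, -0.0], [-0.0, -0.0, -1.0]]
force: [3.3, 1.2, 5.7]
width: 0.106
grasp_force: 59.7
```

Baseline drag reads about 4.5–5.7 N. Now 0.5 mm per row.

Request:
apply_moves(plan=[[[0, 0, -0.01], [0, 0, 0], 5], [[0, 0, -0.02], [0, 0, 0], 5], [[0, 0, -0.03], [0, 0, 0], 5], [[0, 0, -0.04], [0, 0, 0], 5], [[0, 0, -0.05], [0, 0, 0], 5], [[0, 0, -0.06], [0, 0, 0], 5], [[0, 0, -0.07], [0, 0, 0], 5], [[0, 0, -0.08], [0, 0, 0], 5]])

```text
time: 14.75
tool_pos: [0.4142, 0.2045, 0.1451]
tcp_rot: [[-0.292, 0.957, -0.0], [0.957, 0.292, -0.0], [-0.0, -0.0, -1.0]]
force: [-0.3, -1.1, 2.2]
width: 0.107
grasp_force: 59.3
```

Request:
apply_moves(plan=[[[0, 0, -0.01], [0, 0, 0], 5], [[0, 0, -0.02], [0, 0, 0], 5], [[0, 0, -0.03], [0, 0, 0], 5], [[0, 0, -0.04], [0, 0, 0], 5], [[0, 0, -0.05], [0, 0, 0], 5], [[0, 0, -0.06], [0, 0, 0], 5], [[0, 0, -0.07], [0, 0, 0], 5], [[0, 0, -0.08], [0, 0, 0], 5]])

```text
time: 15.55
tool_pos: [0.4144, 0.2046, 0.1412]
tcp_rot: [[-0.292, 0.957, 0.0], [0.957, 0.292, 0.0], [0.0, 0.0, -1.0]]
force: [0.8, -1.1, 1.9]
width: 0.104
grasp_force: 59.3
```

Request:
apply_moves(plan=[[[0, 0, -0.005], [0, 0, 0], 5], [[0, 0, -0.01], [0, 0, 0], 5], [[0, 0, -0.015], [0, 0, 0], 5], [[0, 0, -0.02], [0, 0, 0], 5], [[0, 0, -0.025], [0, 0, 0], 5], [[0, 0, -0.03], [0, 0, 0], 5], [[0, 0, -0.035], [0, 0, 0], 5], [[0, 0, -0.04], [0, 0, 0], 5]])

```text
time: 16.35
tool_pos: [0.4144, 0.2045, 0.1392]
tcp_rot: [[-0.292, 0.957, -0.0], [0.957, 0.292, -0.0], [-0.0, -0.0, -1.0]]
force: [0.5, -1.1, 3.3]
width: 0.106
grasp_force: 59.4
```

Request:
apply_moves(plan=[[[0, 0, -0.005], [0, 0, 0], 5], [[0, 0, -0.01], [0, 0, 0], 5], [[0, 0, -0.015], [0, 0, 0], 5], [[0, 0, -0.02], [0, 0, 0], 5], [[0, 0, -0.025], [0, 0, 0], 5], [[0, 0, -0.03], [0, 0, 0], 5], [[0, 0, -0.035], [0, 0, 0], 5], [[0, 0, -0.04], [0, 0, 0], 5]])

```text
time: 17.15
tool_pos: [0.4144, 0.2045, 0.1372]
tcp_rot: [[-0.292, 0.957, -0.0], [0.957, 0.292, -0.0], [-0.0, -0.0, -1.0]]
force: [0.3, 0.2, 3.4]
width: 0.104
grasp_force: 59.4
```

Request:
apply_moves(plan=[[[0, 0, -0.005], [0, 0, 0], 5], [[0, 0, -0.01], [0, 0, 0], 5], [[0, 0, -0.015], [0, 0, 0], 5], [[0, 0, -0.02], [0, 0, 0], 5], [[0, 0, -0.025], [0, 0, 0], 5], [[0, 0, -0.03], [0, 0, 0], 5], [[0, 0, -0.035], [0, 0, 0], 5], [[0, 0, -0.04], [0, 0, 0], 5]])

```text
time: 17.95
tool_pos: [0.4145, 0.2046, 0.1354]
tcp_rot: [[-0.292, 0.957, 0.0], [0.957, 0.292, 0.0], [0.0, 0.0, -1.0]]
force: [-0.9, -1.8, 8.6]
width: 0.104
grasp_force: 60.2
```

Request:
apply_moves(plan=[[[0, 0, -0.005], [0, 0, 0], 5], [[0, 0, -0.01], [0, 0, 0], 5], [[0, 0, -0.015], [0, 0, 0], 5], [[0, 0, -0.02], [0, 0, 0], 5], [[0, 0, -0.025], [0, 0, 0], 5], [[0, 0, -0.025], [0, 0, 0], 5], [[0, 0, -0.025], [0, 0, 0], 5], [[0, 0, -0.025], [0, 0, 0], 5]])

```text
time: 18.75
tool_pos: [0.4146, 0.2047, 0.1344]
tcp_rot: [[-0.292, 0.957, 0.0], [0.957, 0.292, 0.0], [0.0, 0.001, -1.0]]
force: [-2.0, -2.5, 12.7]
width: 0.103
grasp_force: 60.9
```

The wrist force rose about 9 N above the drag, so the cartridge is home. Now I let go and rise.

Request:
apply_moves(plan=[[[0, 0, 0], [0, 0, 0], 14], [[0, 0, 0], [0, 0, 0], 20], [[0, 0, 0], [0, 0, 0], 28], [[0, 0, 0], [0, 0, 0], 36], [[0, 0, 0], [0, 0, 0], 44], [[0, 0, 0], [0, 0, 0], 50], [[0, 0, 0], [0, 0, 0], 50], [[0, 0, 0], [0, 0, 0], 50]])

```text
time: 19.55
tool_pos: [0.4144, 0.2046, 0.134]
tcp_rot: [[-0.292, 0.957, -0.0], [0.957, 0.292, -0.0], [-0.0, -0.0, -1.0]]
force: [-0.0, -0.3, -0.4]
width: 0.585
grasp_force: 0.0
```

Request:
apply_moves(plan=[[[0, 0, 0.2], [0, 0, 0], 50], [[0, 0, 0.5], [0, 0, 0], 50], [[0, 0, 0.9], [0, 0, 0], 50], [[0, 0, 1.4], [0, 0, 0], 50], [[0, 0, 1.9], [0, 0, 0], 50], [[0, 0.4, 2.4], [0, 0, 0], 50], [[0, 0.8, 2.8], [0, 0, 0], 50], [[0, 0.8, 2.8], [0, 0, 0], 50]])

```text
time: 20.35
tool_pos: [0.4149, 0.2471, 0.277]
tcp_rot: [[-0.294, 0.956, 0.003], [0.956, 0.294, 0.003], [0.002, 0.004, -1.0]]
force: [1.0, -0.3, 0.1]
width: 0.585
grasp_force: 0.0
```

```bash
python3 - <<'E'
from h import *
s=arm.state(); print(s['time'],s['tool_pos'],s['force'])
b,d,p,R,t=cam('wrist'); C=cloud(b,d,p,R,t)
y=cam('side')
cv2.imwrite('pics/w4.png',np.hstack([cv2.resize(b[100:292,140:340],None,fx=2,fy=2),cv2.resize(y[0][130:226,145:245],None,fx=4,fy=4)]))
for C,d in((C,d),(cloud(*y),y[1])):
    near=(abs(C[...,0]-.40)<.06)&(abs(C[...,1]-.2)<.06)&(d>0)
    for lo,hi in((.150,.185),(.112,.127)):
        Q=C[near&(C[...,2]>lo)&(C[...,2]<hi)]; print(lo,len(Q),np.percentile(Q[:,2],[50,90]),cv2.minAreaRect((Q[:,:2]*1000).astype(np.float32)))
E
```

```text
20.35 [0.41488301 0.24714792 0.27699119] [ 0.99492724 -0.27037629  0.06208934]
0.15 316 [0.16308058 0.1643844 ] ((415.27349853515625, 204.56956481933594), (10.664948463439941, 31.281347274780273), 16.912677764892578)
0.112 4129 [0.11851257 0.11959978] ((401.823974609375, 199.3671875), (78.30170440673828, 98.03604888916016), 16.767269134521484)
0.15 40 [0.16295818 0.16632262] ((411.8879699707031, 204.6449432373047), (9.409822463989258, 30.74607276916504), 13.643776893615723)
0.112 497 [0.11917141 0.12223804] ((398.5645751953125, 200.2931671142578), (80.04944610595703, 100.03961944580078), 18.616044998168945)
```

View pics/w4.png

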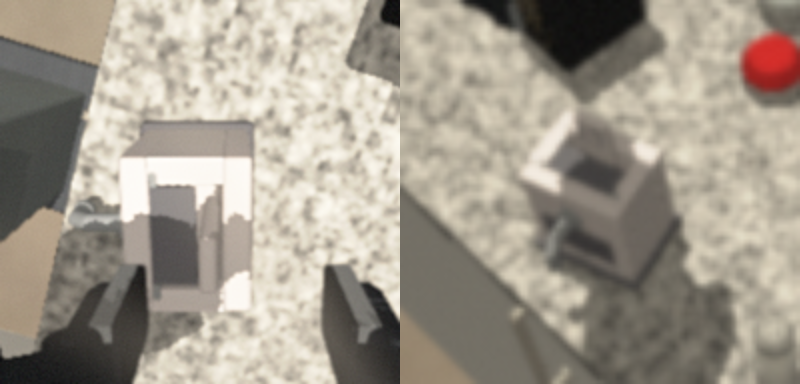

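The flap (grey panel at about (175,235) left) looks shut, with only the tab standing out. I check the flap's height and then hand in.

```bash
python3 - <<'E'
from h import *
b,d,p,R,t=cam('wrist'); C=cloud(b,d,p,R,t)
c,s=np.cos(np.radians(17)),np.sin(np.radians(17)); X=C[...,0]-.4014;Y=C[...,1]-.2
x=c*X+s*Y;y=-s*X+c*Y
z=[np.median(C[...,2][(abs(x-a)<3e-3)&(abs(y-.005)<.02)&(d>0)]) for a in(-.015,-.008,0)]
print(z)
if min(z)>.113: print(arm.hand_in())
E
```

```text
[np.float64(0.11790242120395902), np.float64(0.11791532769136928), np.float64(0.11788457059840578)]
the job is handed in; nothing more can be done
None
```

The cartridge is pressed home and released, the flap measures level with the housing top, only the tab stands out, and I have handed the job in at about 20 s of the 54 s allowed; no verdict came back.

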